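Hold the pump's check ball in the air jet

ROBOT

A 7-joint arm with a two-finger parallel gripper is mounted at the origin on the work surface. World frame = base frame: x ahead of the robot, y to its left, z up, the work surface at z = 0. Lengths are in m, angles in rad, forces in N, time in s.
With the tool pointing down it reaches from about 0.4 to 0.875 m from the base axis. Payload 19.3 kg.
Tool frame: the origin (TCP) lies midway between the tips of the shut fingers; the grasp point (between the pads) lies 19 mm behind it; z points along the fingers, y is the line along which they close (so a half turn about z gives the same grasp; the last joint's range is limited). The gripper opens to 85 mm and grips with 20 to 120 N. Pads are 22 mm wide; open, the fingers measure 114 mm over their backs; the gripper's body (76 mm by 85 mm) begins 54 mm behind the grasp point. The pads swing forward as they close: fully open they stand 13 mm farther back than shut.
Start: joints at [1.127, 0.521, -0.036, 1.599, 0.021, 1.021, -0.113], TCP at [0.228, -0.582, 0.202] pointing down, gripper open.
Joint ranges: [-2.91, 2.91], [-0.3, 2.13], [-1.5, 1.42], [0.17, 2.43], [-1.26, 4.41], [0.16, 1.93], [-2.52, 2.52]. Speed limits (rad/s): [1.89, 1.89, 2.39, 2.39, 3.01, 3.01, 3.01].

INTERFACE

Orientations are given as [roll, pitch, yaw] about the fixed x, y, z axes, in that order (R = Rz(yaw) Ry(pitch) Rx(roll)).
In Python, from rig import r, viewer, sign_off gives the robot as it stands.
- The arm moves only by the tool servo_tool, never from a script. Its argument "plan" is a list of rows, each an object of numbers: "x", "y", "z": the shift along the tool's x, y, z normalised to -1 to 1, where 1 is 0.5 m; "wx", "wy", "wz": the turn, a rotation vector about the tool's x, y, z normalised to -1 to 1, where 1 is pi rad. In form: [{"x": .., "y": .., "z": .., "wx": .., "wy": .., "wz": ..}, ...]. A call has 1 to 20 rows; each row shifts and turns the commanded pose from where the row before left it, along the tool's axes as they then stand; what a row does not reach is not made up. A row lasts 1/12 s, in which the tool goes at most 41.7 mm and 7.16 degrees, less where a joint would pass 70% of its speed; a pose out of reach is approached as far as the arm can. A call with a number of a shift or a turn outside -1 to 1 is refused whole. A call with a gripper value outside its range is refused whole. "gripper" is the gripper command: -1 is shut, 1 is fully open, values between are in proportion, set as the call begins (left out, the last holds). The fingers move at their own pace and stop on an object; the grip force is fixed at half the most. Time passes only in rows, so rows that do not move let the fingers close. It gives the time, the measured TCP pose, the force, the opening and the grip force at its end, in the units of the state.
- r.sense(): the state, without advancing time (a new reading comes with each control period).
- viewer.grab_frame(name): name is "scene" or "top"; returns (picture, depth): 384x512x3 uint8, red, green, blue; 384x512 float32, m along the optical axis (not along the pixel's ray), 0 where there is no reading.
- viewer.camera_info(name): a dict with "vertical_fov" (degrees; the focal length in pixels is half the picture's height over the tangent of half this angle, whatever the lens; pixels are square), "cx", "cy" (the principal point, pixels), "dist" ([k1, k2, p1, p2, k3] as OpenCV has them; the pictures are not rectified), "cam_to_world" (4x4, takes a point from camera to world coordinates). Camera axes: x right, y up, looking along -z (the intrinsics and any distortion apply to the point x, -y, -z); pixel columns grow to the right and rows downward; lengths in m; the calibration is good to about 2 mm. A picture is of the moment at which its call begins. camera_info takes no time and is no camera call.
- sign_off(): hands the job in; it is judged then, once.
The state is a dict: "time": time; "qpos": joint angles; "dq": joint speeds; "tau": joint torques, N m; "tcp_pos": TCP position; "orientation": TCP orientation; "contact_force": force on the tool from outside, world axes, zero at the start; "torque": the same for the moment, N m; "grip_width": finger opening in m; "grasp_force": force on a finger pad.
Only numpy, scipy, OpenCV 4.12 (cv2) and the standard library are available. Lean on these libraries where they do the work, as an engineer would, in place of code of your own. Each camera call takes 0.05 s, during which the arm holds its last target. There are 200 camera calls.

TASK

Let's blow-dry the pump's check ball: first turn the red T-handle of the air valve to half open (45 degrees, diagonal to the pipe) and let go of it. Then lift the dish with the ball in it straight up off the bench by its arched handle and, while it is in the air, give it a quarter turn, either way, so that an open side of the arch and not one of its uprights faces the nozzle. Keep the dish level and the ball in its middle throughout, leave the other things alone, and finish still holding the dish still in front of the yellow nozzle, with the ball straight in line with the nozzle, at the nozzle's height and about 10 cm from its tip.

Things in the scene. Friction and masses are not known exactly. Their poses are not given: they have to be found in the camera images.
- valve (a joint): Opening angle of the air valve, rad: 0 = shut (T-handle square across the pipe), 1.571 = fully open (T-handle along the pipe), 0.785 = half open. It grows as the handle turns anticlockwise seen from above. The handle turns about a vertical axis with stiff friction (about 0.06 N m), stops at both ends and stays where it is left.
- valve_grip (a point): Centre of the red T-handle, on its vertical turning axis, about 170 mm above the bench: a bar 64 mm long, 12 mm thick and 26 mm tall (13 mm above and below this point), with a free 6 mm radius stem under it down to the brass valve top 32 mm below this point. The x axis lies along the bar, z is up.
- nozzle_tip (a point): Tip of the yellow nozzle of the fixed air stand, 120 mm above the bench. The stand: grey base plate 90 x 220 mm, copper pipe 20 mm thick along this frame's y axis, valve 100 mm behind the tip. The jet leaves level along this frame's -y; z is up; the frame turns with the stand. At valve angle 0 the T-handle lies along this frame's x axis.
- dish: Round aluminium dish, 132 mm across, 21 mm high, 0.2 kg, on the bench in front of the nozzle. Origin under its centre, z up. Inside a shallow saucer: slope 7 degrees, 14 outside radius 35 mm. A steel strap handle arches over it in its x-z plane: uprights 22 mm wide (y) at x = -66 and +66 mm, top 92 mm up. At first one upright faces the nozzle (x axis roughly along the jet).
- dish_grip (a point): Centre of the blue grip block under the middle of the arch, 85 mm above the dish's underside: 70 mm long along the dish's x axis, 14 mm thick (y), 18 mm tall. Same axes as the dish.
- dish_middle (a point): Where the ball's centre is when it rests in the middle of the dish, 16.5 mm above the dish's underside.
- ball_center (a point): Centre of the loose orange ball, 25 mm in diameter, about 60 g, in the dish. It rolls freely. (Position only; its axes turn with the ball.)
- tin: Open tin of fencing staples, 84 mm in diameter, 75 mm tall, to the right of the dish; leave alone. Origin under its centre.
- tray: Clear plastic tray, 150 x 110 x 35 mm, to the right of the dish; leave alone. Origin under its centre.
- pliers: Pliers with blue grips, 185 mm long, 18 mm high, lying left of the robot's centre line; leave alone. Origin under the pivot, jaws towards its +x.
- mallet: Rubber mallet standing on its head (58 mm diameter, 80 mm tall), wooden handle 22 mm thick level along its +x to 215 mm, left of the air stand; leave alone. Origin under the head's centre.
Mind the look-alikes: they are no part of the job. What is shaped like the dish but green is not meant.

How it is judged:
By the outcome, as a careful person would: the job done as asked, in the order asked, and still so for the second after the job is handed in, while the arm keeps its last pose, push and grip.
It also fails if it takes over 64 s, if anything falls off the work surface, if the arm or the gripper's body presses on something with over 40 N, if the wrist force passes 120 N, or if a joint passes its speed limit or range.

## Working session

There is one attempt and no reset: what is moved stays moved. The work goes in short steps, Python scripts to look and compute and a tool call to move; the robot and the scene stay as the last step left them, time stands still between calls to the robot, and variables do not carry over. Pictures are saved under pics/ and viewed, at most 10 in all, crops included, and the job is handed in when it is done.

Besides the shell and the picture viewer there is one more tool, called after "Request:" as name(argument=value, ...) on one line, values as JSON. servo_tool: Moves the arm, as the interface text tells. Its arguments: {"type":"object","properties":{"plan":{"type":"array"},"gripper":{"type":"number"}},"required":["plan"]}

```bash
mkdir -p pics
cat > h.py <<'E'
import numpy as np, cv2
from rig import r, viewer, sign_off
def K(n):
    c=viewer.camera_info(n); f=192/np.tan(np.radians(c["vertical_fov"])/2)
    return np.array([[f,0,c["cx"]],[0,f,c["cy"]],[0,0,1]]),np.array(c["dist"],float),np.array(c["cam_to_world"])
def rays(n,px):
    k,d,T=K(n); u=cv2.undistortPoints(np.array(px,float).reshape(-1,1,2),k,d).reshape(-1,2)
    return T[:3,3],np.c_[u[:,0],-u[:,1],-np.ones(len(u))]@T[:3,:3].T
def plane(n,px,z):
    o,v=rays(n,px); return o+v*((z-o[2])/v[:,2])[:,None]
def pts(n,px,dep):
    o,v=rays(n,px); px=np.array(px,int).reshape(-1,2); return o+v*dep[px[:,1],px[:,0]][:,None]
def mask(im,h0,h1,s=110,v=60):
    h=cv2.cvtColor(im,cv2.COLOR_RGB2HSV); return (h[...,0]>=h0)&(h[...,0]<=h1)&(h[...,1]>=s)&(h[...,2]>=v)
E
python3 - <<'E'
from h import *
o=[]
for n in("scene","top"):
    im,d=viewer.grab_frame(n); np.savez(f"pics/{n}0.npz",im=im,d=d); o.append(im); print(n,np.round(K(n)[2],3).tolist(),K(n)[0][0,0])
    cv2.imwrite(f"pics/{n}0.png",cv2.resize(im[...,::-1],(800,600)))
print(r.sense())
E
```

```text
scene [[-0.809, -0.492, 0.322, 0.945], [0.588, -0.663, 0.464, 0.612], [-0.015, 0.565, 0.825, 1.134], [0.0, 0.0, 0.0, 1.0]] 414.4183305978414
top [[0.024, 0.986, -0.166, 0.357], [-0.999, 0.029, 0.028, 0.06], [0.032, 0.165, 0.986, 1.271], [0.0, 0.0, 0.0, 1.0]] 367.4048711979659
{'time': 0.1, 'qpos': array([ 1.12682887,  0.52197305, -0.03636779,  1.59993021,  0.02118724,
        1.02111406, -0.11282073]), 'dq': array([-0.00113875, -0.00246766, -0.00031275, -0.00196191, -0.00231661,
        0.00258427,  0.00015636]), 'tau': array([ 3.13783989e-03, -9.28478193e+01,  1.98362432e+00, -3.70527577e+01,
        1.80801755e-02,  5.43896327e-03,  1.18362923e-04]), 'tcp_pos': array([ 0.22807505, -0.58154344,  0.20117868]), 'orientation': array([-3.14055287e+00,  4.19479170e-05,  3.73763722e-01]), 'contact_force': array([ 0.22996258,  1.54996919, -0.49204934]), 'torque': array([ 0.00707209,  0.01700752, -0.00570757]), 'grasp_force': 0.0, 'grip_width': 0.08509960391135601}
```

View pics/scene0.png

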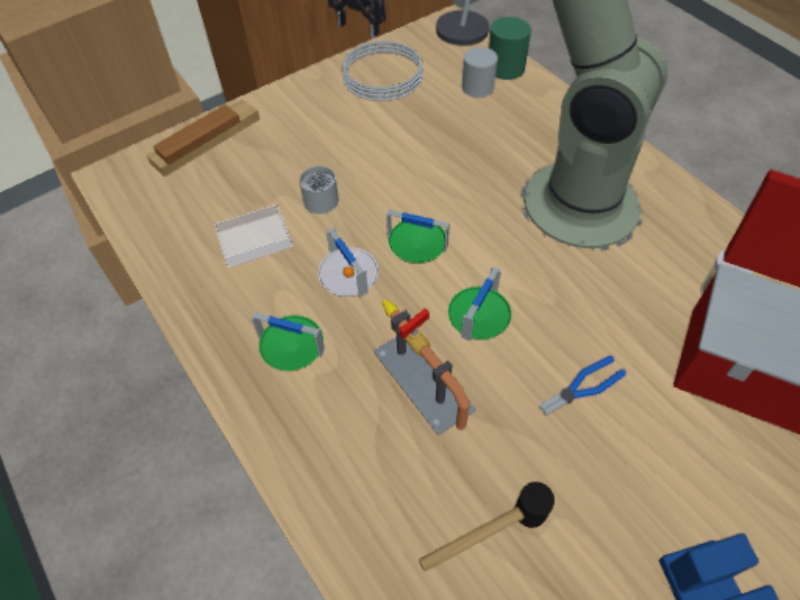

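View pics/top0.png

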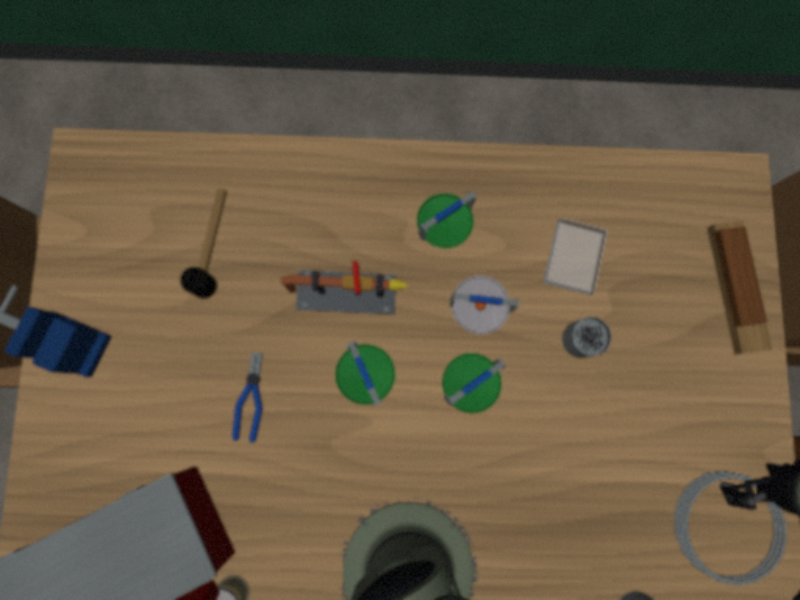

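Scene view (800x600): red handle at (414,322), yellow nozzle (388,308), the aluminium dish at (348,272) with its ball at (348,272) and blue grip at (345,250). Top view: handle (357,278), nozzle tip (406,286), dish (481,305), ball (481,306). There are three green decoys around them.

Run:
```python
from h import *
s=.64
regs={"scene":dict(red=(414,322,25),blue=(345,247,24),yel=(390,308,20),orange=(348,272,10)),
"top":dict(red=(357,278,25),blue=(486,300,24),yel=(397,286,16),orange=(481,306,10))}
hue=dict(red=[(0,5),(172,180)],blue=[(98,125)],yel=[(22,34)],orange=[(4,20)])
zz=dict(red=.183,blue=.094,yel=.12,orange=.0165)
R={}
for n in regs:
    f=np.load(f"pics/{n}0.npz"); im,d=f["im"],f["d"]
    for k,(x,y,w) in regs[n].items():
        m=sum(mask(im,a,b) for a,b in hue[k])>0
        g=np.zeros(m.shape,np.uint8); cv2.circle(g,(int(x*s),int(y*s)),int(w*s*1.3),1,-1); m&=g>0
        p=np.argwhere(m)[:,::-1]; P=plane(n,p,zz[k]); q=pts(n,p,d); ok=d[m]>0
        c=p.mean(0); R[n,k]=c
        a=P[:,:2]-P[:,:2].mean(0); ev,V=np.linalg.eigh(a.T@a)
        t=a@V[:,1]
        print(n,k,len(p),"px",c.round(1),"plane",P.mean(0).round(4),"ang",np.degrees(np.arctan2(V[1,1],V[0,1])).round(1),"len",np.ptp(t).round(3),"depth med",np.median(q[ok],0).round(4),"zrange",np.percentile(q[ok][:,2],[3,97]).round(3))
        if k=="yel": print("  ends",P[t.argmin()].round(4),P[t.argmax()].round(4), "px",p[t.argmin()],p[t.argmax()])
for k in zz:
    o1,v1=rays("scene",R["scene",k]); o2,v2=rays("top",R["top",k]); v1=v1[0];v2=v2[0]
    ab=np.linalg.lstsq(np.c_[v1,-v2],o2-o1,rcond=None)[0]; A=o1+ab[0]*v1;B=o2+ab[1]*v2
    print(k,"tri",((A+B)/2).round(4),"gap",np.linalg.norm(A-B).round(4))
# dish rim in top: grey-ish bright
im=np.load("pics/top0.npz")["im"]; h=cv2.cvtColor(im,cv2.COLOR_RGB2HSV)
for n,c in(("top",(481,305)),("scene",(348,272))):
    f=np.load(f"pics/{n}0.npz"); h=cv2.cvtColor(f["im"],cv2.COLOR_RGB2HSV)
    m=((h[...,1]<60)&(h[...,2]>110)).astype(np.uint8); g=np.zeros_like(m); cv2.circle(g,(int(c[0]*s),int(c[1]*s)),24,1,-1); m*=g
    hull=cv2.convexHull(np.argwhere(m)[:,::-1].astype(np.int32)).reshape(-1,2)
    P=plane(n,hull,.021); (cx,cy),rad=cv2.minEnclosingCircle(P[:,:2].astype(np.float32)); print(n,"dish",cx,cy,rad)
    # pipe axis: copper+yellow in top
```

```text
scene red 148 px [264.6 206.7] plane [0.5876 0.129  0.183 ] ang -170.2 len 0.072 depth med [0.5849 0.1264 0.1796] zrange [0.161 0.185]
scene blue 83 px [220.5 160.5] plane [ 0.5636 -0.1416  0.094 ] ang 83.2 len 0.079 depth med [ 0.5629 -0.1426  0.093 ] zrange [0.084 0.096]
scene yel 69 px [248.8 196.4] plane [0.5801 0.0404 0.12  ] ang 74.2 len 0.043 depth med [0.5821 0.0452 0.1268] zrange [-0.003  0.133]
  ends [0.5756 0.0198 0.12  ] [0.5929 0.0597 0.12  ] px [246 191] [249 203]
scene orange 34 px [222.7 173.6] plane [ 0.5601 -0.1459  0.0165] ang 75.7 len 0.025 depth med [ 0.5628 -0.1406  0.0243] zrange [0.015 0.029]
top red 68 px [227.8 177.5] plane [0.5792 0.118  0.183 ] ang -173.3 len 0.062 depth med [0.5805 0.1179 0.1831] zrange [0.176 0.186]
top blue 76 px [310.7 191.3] plane [ 0.5597 -0.1491  0.094 ] ang 84.9 len 0.066 depth med [ 0.5599 -0.1497  0.0939] zrange [0.09  0.099]
top yel 70 px [253.8 181.9] plane [0.5803 0.0379 0.12  ] ang 88.9 len 0.036 depth med [0.5786 0.0383 0.1285] zrange [-0.002  0.133]
  ends [0.5773 0.0181 0.12  ] [0.5892 0.0535 0.12  ] px [260 183] [249 179]
top orange 18 px [307.1 195.4] plane [ 0.5583 -0.1502  0.0165] ang 88.2 len 0.018 depth med [ 0.5562 -0.148   0.0274] zrange [0.022 0.055]
red tri [0.582  0.1196 0.1659] gap 0.002
blue tri [ 0.5605 -0.1501  0.0836] gap 0.0025
yel tri [0.58   0.0385 0.1179] gap 0.0019
orange tri [ 0.5586 -0.1506  0.0107] gap 0.0017
top dish 0.5587412714958191 -0.15910649299621582 0.07398686558008194
scene dish 0.5508632659912109 -0.15622176229953766 0.08706370741128922
```

Run:
```python
from h import *
for n in("top","scene"):
    f=np.load(f"pics/{n}0.npz"); im,d=f["im"],f["d"]
    yy,xx=np.mgrid[0:384,0:512]; p=np.c_[xx.ravel(),yy.ravel()]; q=pts(n,p,d)
    ok=(d.ravel()>0)&(abs(q[:,0]-.58)<.07)&(q[:,1]>0)&(q[:,1]<.27)
    def line(m,t):
        x=q[m][:,:2]; c=x.mean(0); ev,V=np.linalg.eigh(np.cov((x-c).T)); v=V[:,1]; w=(x-c)@v
        print(n,t,m.sum(),"c",c.round(4),"ang",np.degrees(np.arctan2(v[1],v[0])).round(1)%180,"ends",(c+v*w.min()).round(4),(c+v*w.max()).round(4),"medz",np.median(q[m][:,2]).round(4))
    h=cv2.cvtColor(im,cv2.COLOR_RGB2HSV).reshape(-1,3)
    line(ok&(q[:,2]>.115)&(q[:,2]<.136)&(h[:,1]>120)&(h[:,0]>5)&(h[:,0]<36),"pipe")
    line(ok&(q[:,2]>.165)&(q[:,2]<.19)&((h[:,0]<6)|(h[:,0]>172)),"bar")
    m=ok&(h[:,1]<70)&(q[:,2]>.002)&(q[:,2]<.02)&(q[:,1]<.24)
    line(m,"base"); print(cv2.minAreaRect(q[m][:,:2].astype(np.float32)))
```

```text
top pipe 367 c [0.5802 0.1429] ang 88.6 ends [0.5773 0.0211] [0.5831 0.2667] medz 0.1293
top bar 72 c [0.5777 0.1178] ang 6.5 ends [0.6113 0.1216] [0.549  0.1146] medz 0.1829
top base 876 c [0.5672 0.1408] ang 88.0 ends [0.5638 0.0397] [0.5707 0.2408] medz 0.008
((0.5820050835609436, 0.13967067003250122), (0.20051909983158112, 0.09148328751325607), 89.3886489868164)
scene pipe 428 c [0.5861 0.161 ] ang 88.9 ends [0.5834 0.0217] [0.5882 0.2685] medz 0.1277
scene bar 129 c [0.5845 0.1256] ang 6.099999999999994 ends [0.6147 0.1288] [0.5515 0.122 ] medz 0.1803
scene base 1165 c [0.5967 0.1464] ang 89.8 ends [0.5963 0.0399] [0.597  0.2397] medz 0.0072
((0.5919134020805359, 0.14035937190055847), (0.20013903081417084, 0.0734894797205925), 88.54710388183594)
```

Request:
servo_tool(plan=[{"z": -0.04}, {"z": -0.06, "x": 0.02, "y": -0.018}, {"x": 0.04, "y": -0.036}, {"x": 0.0584, "y": -0.0523}, {"x": 0.0584, "y": -0.0523}, {"x": 0.0584, "y": -0.0523}, {"x": 0.0584, "y": -0.0523}, {"x": 0.0584, "y": -0.0523}, {"x": 0.0584, "y": -0.0523}, {"x": 0.0584, "y": -0.0523}, {"x": 0.0584, "y": -0.0523}, {"x": 0.0584, "y": -0.0523}, {"x": 0.0584, "y": -0.0523}, {"x": 0.0584, "y": -0.0523}, {"x": 0.0584, "y": -0.0523}, {"x": 0.0584, "y": -0.0523}, {"x": 0.0584, "y": -0.0523}, {"x": 0.0584, "y": -0.0523}, {"x": 0.0584, "y": -0.0523}, {"x": 0.0584, "y": -0.0523}], gripper=1)

```text
$.plan[0]: bad value
```

Request:
servo_tool(plan=[{"x": 0.05, "y": -0.045}, {"x": 0.03, "y": -0.027}, {"x": 0.02, "y": -0.018}, {"x": 0.014, "y": -0.009}, {"wz": 0.02}, {"wz": 0.028}, {"wz": 0.022}, {"wz": 0.014}, {}, {}])

```text
$.plan[0]: bad value
```

Request:
servo_tool(plan=[{"x": 0, "y": 0, "z": -0.04, "wx": 0, "wy": 0, "wz": 0}, {"x": 0.02, "y": -0.018, "z": -0.06, "wx": 0, "wy": 0, "wz": 0}, {"x": 0.04, "y": -0.036, "z": 0, "wx": 0, "wy": 0, "wz": 0}, {"x": 0.0584, "y": -0.0523, "z": 0, "wx": 0, "wy": 0, "wz": 0}, {"x": 0.0584, "y": -0.0523, "z": 0, "wx": 0, "wy": 0, "wz": 0}, {"x": 0.0584, "y": -0.0523, "z": 0, "wx": 0, "wy": 0, "wz": 0}, {"x": 0.0584, "y": -0.0523, "z": 0, "wx": 0, "wy": 0, "wz": 0}, {"x": 0.0584, "y": -0.0523, "z": 0, "wx": 0, "wy": 0, "wz": 0}, {"x": 0.0584, "y": -0.0523, "z": 0, "wx": 0, "wy": 0, "wz": 0}, {"x": 0.0584, "y": -0.0523, "z": 0, "wx": 0, "wy": 0, "wz": 0}, {"x": 0.0584, "y": -0.0523, "z": 0, "wx": 0, "wy": 0, "wz": 0}, {"x": 0.0584, "y": -0.0523, "z": 0, "wx": 0, "wy": 0, "wz": 0}, {"x": 0.0584, "y": -0.0523, "z": 0, "wx": 0, "wy": 0, "wz": 0}, {"x": 0.0584, "y": -0.0523, "z": 0, "wx": 0, "wy": 0, "wz": 0}, {"x": 0.0584, "y": -0.0523, "z": 0, "wx": 0, "wy": 0, "wz": 0}, {"x": 0.0584, "y": -0.0523, "z": 0, "wx": 0, "wy": 0, "wz": 0}, {"x": 0.0584, "y": -0.0523, "z": 0, "wx": 0, "wy": 0, "wz": 0}, {"x": 0.0584, "y": -0.0523, "z": 0, "wx": 0, "wy": 0, "wz": 0}, {"x": 0.0584, "y": -0.0523, "z": 0, "wx": 0, "wy": 0, "wz": 0}, {"x": 0.0584, "y": -0.0523, "z": 0, "wx": 0, "wy": 0, "wz": 0}], gripper=1)

```text
time: 1.77
tcp_pos: [0.5465, 0.0512, 0.2516]
orientation: [3.142, 0.0, 0.374]
contact_force: [1.1, -1.1, 1.2]
grip_width: 0.0857
grasp_force: 0.0
```

Request:
servo_tool(plan=[{"x": 0.05, "y": -0.045, "z": 0, "wx": 0, "wy": 0, "wz": 0}, {"x": 0.03, "y": -0.027, "z": 0, "wx": 0, "wy": 0, "wz": 0}, {"x": 0.02, "y": -0.018, "z": 0, "wx": 0, "wy": 0, "wz": 0}, {"x": 0.014, "y": -0.009, "z": 0, "wx": 0, "wy": 0, "wz": 0}, {"x": 0, "y": 0, "z": 0, "wx": 0, "wy": 0, "wz": 0.02}, {"x": 0, "y": 0, "z": 0, "wx": 0, "wy": 0, "wz": 0.028}, {"x": 0, "y": 0, "z": 0, "wx": 0, "wy": 0, "wz": 0.022}, {"x": 0, "y": 0, "z": 0, "wx": 0, "wy": 0, "wz": 0.014}, {"x": 0, "y": 0, "z": 0, "wx": 0, "wy": 0, "wz": 0}, {"x": 0, "y": 0, "z": 0, "wx": 0, "wy": 0, "wz": 0}])

```text
time: 2.6
tcp_pos: [0.581, 0.1152, 0.2518]
orientation: [3.141, 0.0, 0.11]
contact_force: [-0.2, 0.5, 0.2]
grip_width: 0.0852
grasp_force: 0.0
```

Request:
servo_tool(plan=[{"x": 0, "y": -0.008, "z": 0.03, "wx": 0, "wy": 0, "wz": 0}, {"x": 0, "y": 0, "z": 0.05, "wx": 0, "wy": 0, "wz": 0}, {"x": 0, "y": 0, "z": 0.05, "wx": 0, "wy": 0, "wz": 0}, {"x": 0, "y": 0, "z": 0.04, "wx": 0, "wy": 0, "wz": 0}, {"x": 0, "y": 0, "z": 0.02, "wx": 0, "wy": 0, "wz": 0}, {"x": 0, "y": 0, "z": 0.01, "wx": 0, "wy": 0, "wz": 0}, {"x": 0, "y": 0, "z": 0, "wx": 0, "wy": 0, "wz": 0}, {"x": 0, "y": 0, "z": 0, "wx": 0, "wy": 0, "wz": 0}])

```text
time: 3.27
tcp_pos: [0.5811, 0.1202, 0.1526]
orientation: [-3.141, -0.001, 0.11]
contact_force: [0.9, -0.9, 0.3]
grip_width: 0.0855
grasp_force: 0.0
```

Run:
```python
from h import *
a=[]
for n,(x,y) in(("scene",(265,207)),("top",(228,178))):
    im,d=viewer.grab_frame(n); a.append(cv2.resize(im[y-37:y+37,x-50:x+50,::-1],(400,296),interpolation=2))
cv2.imwrite("pics/v1.png",np.hstack(a)); print(r.sense()["tcp_pos"],r.sense()["contact_force"])
```

```text
[0.58124472 0.12030977 0.15288269] [ 0.05968778  0.04315205 -0.18460846]
```

View pics/v1.png

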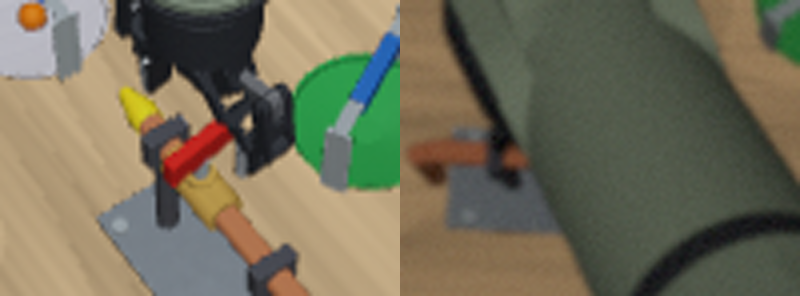

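The left crop shows the open fingers straddling the red bar, which is visible at crop (200,152); the top view is covered by the arm. Closing.

Request:
servo_tool(plan=[{"x": 0, "y": 0, "z": 0, "wx": 0, "wy": 0, "wz": 0}, {"x": 0, "y": 0, "z": 0, "wx": 0, "wy": 0, "wz": 0}, {"x": 0, "y": 0, "z": 0, "wx": 0, "wy": 0, "wz": 0}, {"x": 0, "y": 0, "z": 0, "wx": 0, "wy": 0, "wz": 0}, {"x": 0, "y": 0, "z": 0, "wx": 0, "wy": 0, "wz": 0}, {"x": 0, "y": 0, "z": 0, "wx": 0, "wy": 0, "wz": 0}, {"x": 0, "y": 0, "z": 0, "wx": 0, "wy": 0, "wz": 0}, {"x": 0, "y": 0, "z": 0, "wx": 0, "wy": 0, "wz": 0}, {"x": 0, "y": 0, "z": 0, "wx": 0, "wy": 0, "wz": 0}, {"x": 0, "y": 0, "z": 0, "wx": 0, "wy": 0, "wz": 0}], gripper=-1)

```text
time: 4.2
tcp_pos: [0.5807, 0.1204, 0.1519]
orientation: [-3.141, -0.0, 0.11]
contact_force: [-2.3, 1.1, 5.6]
grip_width: 0.0079
grasp_force: 59.0
```

```bash
python3 -c "
from h import *
s=r.sense();print(s)"
```

```text
{'time': 4.2, 'qpos': array([-0.09163174,  0.54016798, -0.30314715,  1.72508273,  0.1961131 ,
        0.90583316, -1.93647045]), 'dq': array([ 0.00015976,  0.00040696, -0.00056081,  0.00016956, -0.00027477,
        0.00079488,  0.00138034]), 'tau': array([ 1.06082037e+00, -8.74458718e+01, -2.56705105e+00, -3.25633621e+01,
        5.33099826e-01, -3.10263382e-01, -2.91954854e-02]), 'tcp_pos': array([0.58068192, 0.12041449, 0.15188632]), 'orientation': array([-3.14134484e+00, -2.25650391e-04,  1.09972708e-01]), 'contact_force': array([-2.25776341,  1.07482314,  5.62399339]), 'torque': array([0.32935176, 0.41127823, 0.03766962]), 'grasp_force': 58.99113739840686, 'grip_width': 0.007907041846907504}
```

Request:
servo_tool(plan=[{"x": 0, "y": 0, "z": 0, "wx": 0, "wy": 0, "wz": -0.014}, {"x": 0, "y": 0, "z": 0, "wx": 0, "wy": 0, "wz": -0.018}, {"x": 0, "y": 0, "z": 0, "wx": 0, "wy": 0, "wz": -0.018}, {"x": 0, "y": 0, "z": 0, "wx": 0, "wy": 0, "wz": -0.018}, {"x": 0, "y": 0, "z": 0, "wx": 0, "wy": 0, "wz": -0.018}, {"x": 0, "y": 0, "z": 0, "wx": 0, "wy": 0, "wz": -0.018}, {"x": 0, "y": 0, "z": 0, "wx": 0, "wy": 0, "wz": -0.018}, {"x": 0, "y": 0, "z": 0, "wx": 0, "wy": 0, "wz": -0.018}, {"x": 0, "y": 0, "z": 0, "wx": 0, "wy": 0, "wz": -0.018}, {"x": 0, "y": 0, "z": 0, "wx": 0, "wy": 0, "wz": -0.018}, {"x": 0, "y": 0, "z": 0, "wx": 0, "wy": 0, "wz": -0.018}, {"x": 0, "y": 0, "z": 0, "wx": 0, "wy": 0, "wz": -0.014}, {"x": 0, "y": 0, "z": 0, "wx": 0, "wy": 0, "wz": 0}, {"x": 0, "y": 0, "z": 0, "wx": 0, "wy": 0, "wz": 0}, {"x": 0, "y": 0, "z": 0, "wx": 0, "wy": 0, "wz": 0}])

```text
time: 5.45
tcp_pos: [0.5811, 0.1194, 0.1519]
orientation: [3.141, -0.0, 0.763]
contact_force: [0.8, -2.0, 5.3]
grip_width: 0.0079
grasp_force: 58.8
```

Request:
servo_tool(plan=[{"x": 0, "y": 0, "z": 0, "wx": 0, "wy": 0, "wz": 0}, {"x": 0, "y": 0, "z": 0, "wx": 0, "wy": 0, "wz": 0}, {"x": 0, "y": 0, "z": 0, "wx": 0, "wy": 0, "wz": 0}, {"x": 0, "y": 0, "z": 0, "wx": 0, "wy": 0, "wz": 0}, {"x": 0, "y": 0, "z": 0, "wx": 0, "wy": 0, "wz": 0}, {"x": 0, "y": 0, "z": 0, "wx": 0, "wy": 0, "wz": 0}, {"x": 0, "y": 0, "z": -0.02, "wx": 0, "wy": 0, "wz": 0}, {"x": 0, "y": 0, "z": -0.06, "wx": 0, "wy": 0, "wz": 0}, {"x": 0, "y": 0, "z": -0.08, "wx": 0, "wy": 0, "wz": 0}, {"x": 0, "y": 0, "z": -0.06, "wx": 0, "wy": 0, "wz": 0}, {"x": 0, "y": 0, "z": -0.02, "wx": 0, "wy": 0, "wz": 0}], gripper=1)

```text
time: 6.37
tcp_pos: [0.582, 0.121, 0.2772]
orientation: [3.139, -0.005, 0.763]
contact_force: [0.1, -0.1, -0.3]
grip_width: 0.0856
grasp_force: 0.0
```

Request:
servo_tool(plan=[{"x": -0.03, "y": 0.022, "z": 0, "wx": 0, "wy": 0, "wz": 0}, {"x": -0.059, "y": 0.044, "z": 0, "wx": 0, "wy": 0, "wz": 0}, {"x": -0.059, "y": 0.044, "z": 0, "wx": 0, "wy": 0, "wz": 0}, {"x": -0.059, "y": 0.044, "z": 0, "wx": 0, "wy": 0, "wz": 0}, {"x": -0.059, "y": 0.044, "z": 0, "wx": 0, "wy": 0, "wz": 0}, {"x": -0.059, "y": 0.044, "z": 0, "wx": 0, "wy": 0, "wz": 0}, {"x": -0.059, "y": 0.044, "z": 0, "wx": 0, "wy": 0, "wz": 0}, {"x": -0.059, "y": 0.044, "z": 0, "wx": 0, "wy": 0, "wz": 0}, {"x": -0.059, "y": 0.044, "z": 0, "wx": 0, "wy": 0, "wz": 0}, {"x": -0.059, "y": 0.044, "z": 0, "wx": 0, "wy": 0, "wz": 0}, {"x": -0.059, "y": 0.044, "z": 0, "wx": 0, "wy": 0, "wz": 0}, {"x": -0.059, "y": 0.044, "z": 0, "wx": 0, "wy": 0, "wz": 0}, {"x": -0.059, "y": 0.044, "z": 0, "wx": 0, "wy": 0, "wz": 0}, {"x": -0.03, "y": 0.022, "z": 0, "wx": 0, "wy": 0, "wz": 0}, {"x": 0, "y": 0, "z": 0, "wx": 0, "wy": 0, "wz": 0}])

```text
time: 7.62
tcp_pos: [0.4989, -0.3567, 0.2716]
orientation: [3.141, 0.001, 0.758]
contact_force: [-0.1, -0.0, -0.1]
grip_width: 0.0856
grasp_force: 0.0
```

Run:
```python
from h import *
s=r.sense(); print(s["tcp_pos"],s["orientation"])
a=[]
for n in("scene","top"):
    im,d=viewer.grab_frame(n); np.savez(f"pics/{n}1.npz",im=im,d=d)
    x,y=(240,185) if n=="scene" else (268,185); a.append(cv2.resize(im[y-60:y+60,x-65:x+65,::-1],(400,369),interpolation=2))
    yy,xx=np.mgrid[0:384,0:512]; p=np.c_[xx.ravel(),yy.ravel()]; q=pts(n,p,d); h=cv2.cvtColor(im,cv2.COLOR_RGB2HSV).reshape(-1,3)
    bars=dict(bar=(q[:,2]>.165)&(q[:,2]<.19)&((h[:,0]<6)|(h[:,0]>172))&(abs(q[:,0]-.58)<.07)&(abs(q[:,1]-.12)<.06),
      blue=(h[:,0]>98)&(h[:,0]<125)&(h[:,1]>110)&(q[:,2]>.07)&(q[:,2]<.11)&(np.hypot(q[:,0]-.56,q[:,1]+.15)<.06))
    for k,m in bars.items():
        x=q[m][:,:2]; v=np.linalg.eigh(np.cov(x.T))[1][:,1]; w=(x-x.mean(0))@v
        print(n,k,m.sum(),x.mean(0).round(4),"mid",(x.mean(0)+v*(w.max()+w.min())/2).round(4),np.degrees(np.arctan2(v[1],v[0])).round(1)%180,np.ptp(w).round(3))
cv2.imwrite("pics/v2.png",np.hstack(a))
```

```text
[ 0.49885402 -0.35670954  0.27156681] [3.14143598e+00 1.47144103e-03 7.57634232e-01]
scene bar 101 [0.5849 0.1264] mid [0.5823 0.124 ] 43.900000000000006 0.064
scene blue 83 [ 0.5627 -0.1433] mid [ 0.5623 -0.147 ] 84.6 0.071
top bar 71 [0.5795 0.1184] mid [0.5794 0.1183] 42.0 0.062
top blue 76 [ 0.5596 -0.1495] mid [ 0.5595 -0.1501] 84.2 0.066
```

View pics/v2.png

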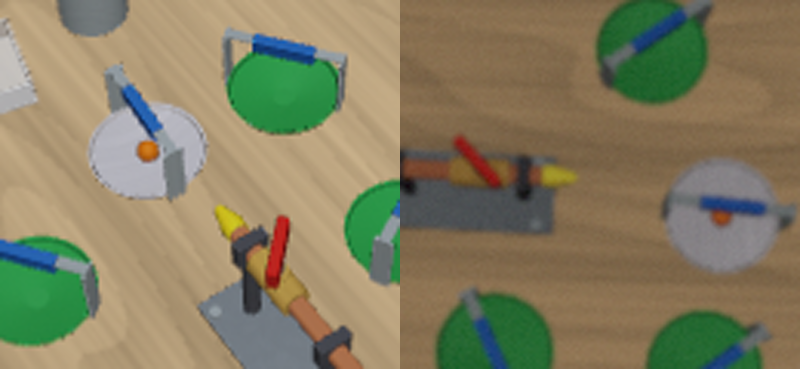

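Both crops show the handle diagonal, at (278,250) and (477,162), measured about 44° to the stand. The ball is still in the middle of the dish at (147,150). Next, the dish.

Request:
servo_tool(plan=[{"x": 0, "y": 0, "z": 0, "wx": 0, "wy": 0, "wz": -0.0283}, {"x": 0, "y": 0, "z": 0, "wx": 0, "wy": 0, "wz": -0.035}, {"x": 0, "y": 0, "z": 0, "wx": 0, "wy": 0, "wz": -0.035}, {"x": 0, "y": 0, "z": 0, "wx": 0, "wy": 0, "wz": -0.035}, {"x": 0, "y": 0, "z": 0, "wx": 0, "wy": 0, "wz": -0.035}, {"x": 0, "y": 0, "z": 0, "wx": 0, "wy": 0, "wz": -0.035}, {"x": 0, "y": 0, "z": 0, "wx": 0, "wy": 0, "wz": -0.025}, {"x": 0.043, "y": 0.013, "z": 0.02, "wx": 0, "wy": 0, "wz": 0}, {"x": 0.07, "y": 0.014, "z": 0.02, "wx": 0, "wy": 0, "wz": 0}, {"x": 0.07, "y": 0.014, "z": 0.02, "wx": 0, "wy": 0, "wz": 0}, {"x": 0.07, "y": 0.014, "z": 0.02, "wx": 0, "wy": 0, "wz": 0}, {"x": 0.07, "y": 0.014, "z": 0.02, "wx": 0, "wy": 0, "wz": 0}, {"x": 0.06, "y": 0.01, "z": 0.02, "wx": 0, "wy": 0, "wz": 0}, {"x": 0.03, "y": 0.004, "z": 0.02, "wx": 0, "wy": 0, "wz": 0}, {"x": 0.01, "y": 0, "z": 0.02, "wx": 0, "wy": 0, "wz": 0}, {"x": 0, "y": 0, "z": 0, "wx": 0, "wy": 0, "wz": 0}, {"x": 0, "y": 0, "z": 0, "wx": 0, "wy": 0, "wz": 0}, {"x": 0, "y": 0, "z": 0, "wx": 0, "wy": 0, "wz": 0}, {"x": 0, "y": 0, "z": 0, "wx": 0, "wy": 0, "wz": 0}], gripper=0.2)

```text
time: 9.3
tcp_pos: [0.5613, -0.1462, 0.1923]
orientation: [3.141, 0.0, 1.479]
contact_force: [-0.0, -0.7, 0.0]
grip_width: 0.0511
grasp_force: 0.0
```

Request:
servo_tool(plan=[{"x": -0.0075, "y": -0.001, "z": 0.03, "wx": 0, "wy": 0, "wz": 0}, {"x": 0, "y": 0, "z": 0.05, "wx": 0, "wy": 0, "wz": 0}, {"x": 0, "y": 0, "z": 0.05, "wx": 0, "wy": 0, "wz": 0}, {"x": 0, "y": 0, "z": 0.04, "wx": 0, "wy": 0, "wz": 0}, {"x": 0, "y": 0, "z": 0.03, "wx": 0, "wy": 0, "wz": 0}, {"x": 0, "y": 0, "z": 0.03, "wx": 0, "wy": 0, "wz": 0}, {"x": 0, "y": 0, "z": 0.0225, "wx": 0, "wy": 0, "wz": 0}, {"x": 0, "y": 0, "z": 0, "wx": 0, "wy": 0, "wz": 0}, {"x": 0, "y": 0, "z": 0, "wx": 0, "wy": 0, "wz": 0}, {"x": 0, "y": 0, "z": 0, "wx": 0, "wy": 0, "wz": 0}])

```text
time: 10.13
tcp_pos: [0.561, -0.149, 0.0664]
orientation: [3.14, 0.0, 1.48]
contact_force: [0.4, 0.3, 0.4]
grip_width: 0.051
grasp_force: 0.0
```

Run:
```python
from h import *
im,d=viewer.grab_frame("scene"); x,y=225,160
cv2.imwrite("pics/v3.png",cv2.resize(im[y-45:y+45,x-60:x+60,::-1],(600,450),interpolation=2))
```

```text
(no output)
```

View pics/v3.png

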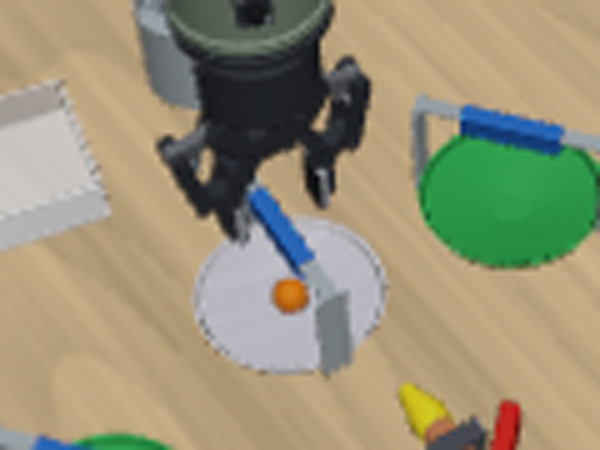

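The picture shows the fingers at (240,220) and (320,190) on either side of the blue block, with the ball centred at (290,295). I'll close in steps so the ball isn't jolted.

Request:
servo_tool(plan=[{"x": 0, "y": 0, "z": 0, "wx": 0, "wy": 0, "wz": 0}, {"x": 0, "y": 0, "z": 0, "wx": 0, "wy": 0, "wz": 0}, {"x": 0, "y": 0, "z": 0, "wx": 0, "wy": 0, "wz": 0}, {"x": 0, "y": 0, "z": 0, "wx": 0, "wy": 0, "wz": 0}], gripper=-0.5)

```text
time: 10.52
tcp_pos: [0.5606, -0.1487, 0.0657]
orientation: [3.141, 0.0, 1.48]
contact_force: [-0.1, 0.7, 1.1]
grip_width: 0.0216
grasp_force: 0.0
```

Request:
servo_tool(plan=[{"x": 0, "y": 0, "z": 0, "wx": 0, "wy": 0, "wz": 0}, {"x": 0, "y": 0, "z": 0, "wx": 0, "wy": 0, "wz": 0}, {"x": 0, "y": 0, "z": 0, "wx": 0, "wy": 0, "wz": 0}], gripper=-0.62)

```text
time: 10.77
tcp_pos: [0.5604, -0.1486, 0.0654]
orientation: [-3.142, -0.0, 1.481]
contact_force: [0.0, 0.6, -0.4]
grip_width: 0.0162
grasp_force: 0.0
```

Request:
servo_tool(plan=[{"x": 0, "y": 0, "z": 0, "wx": 0, "wy": 0, "wz": 0}, {"x": 0, "y": 0, "z": 0, "wx": 0, "wy": 0, "wz": 0}, {"x": 0, "y": 0, "z": 0, "wx": 0, "wy": 0, "wz": 0}, {"x": 0, "y": 0, "z": 0, "wx": 0, "wy": 0, "wz": 0}, {"x": 0, "y": 0, "z": 0, "wx": 0, "wy": 0, "wz": 0}, {"x": 0, "y": 0, "z": 0, "wx": 0, "wy": 0, "wz": 0}, {"x": 0, "y": 0, "z": 0, "wx": 0, "wy": 0, "wz": 0}, {"x": 0, "y": 0, "z": 0, "wx": 0, "wy": 0, "wz": 0}], gripper=-1)

```text
time: 11.43
tcp_pos: [0.5604, -0.1487, 0.0654]
orientation: [-3.142, -0.0, 1.481]
contact_force: [-0.0, 0.1, 0.4]
grip_width: 0.0005
grasp_force: 0.0
```

Run:
```python
from h import *
a=[]
for n,(x,y) in(("scene",(225,160)),("top",(308,193))):
    im,d=viewer.grab_frame(n); np.savez(f"pics/{n}2.npz",im=im,d=d); a.append(cv2.resize(im[y-45:y+45,x-45:x+45,::-1],(400,400),interpolation=2))
cv2.imwrite("pics/v4.png",np.hstack(a))
```

```text
(no output)
```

View pics/v4.png

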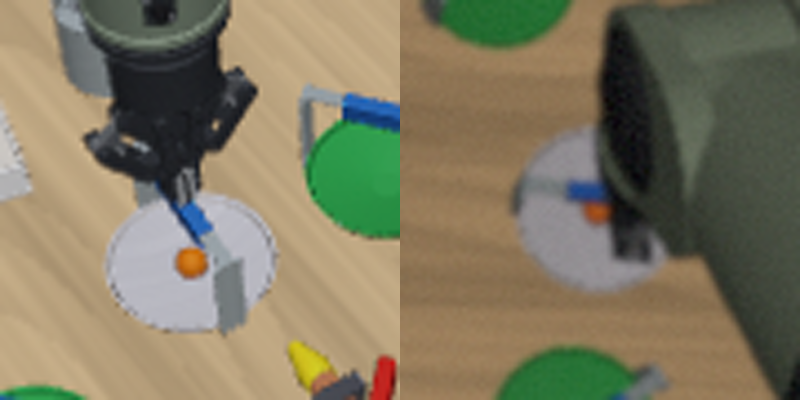

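The fingers shut on nothing: the left crop shows them at (185,185), overlapping the block. I'll use depth to find where the fingertips are relative to the block.

Run:
```python
from h import *
n="scene"
f=np.load("pics/scene2.npz"); im,d=f["im"],f["d"]
yy,xx=np.mgrid[0:384,0:512]; p=np.c_[xx.ravel(),yy.ravel()]; q=pts(n,p,d); h=cv2.cvtColor(im,cv2.COLOR_RGB2HSV).reshape(-1,3)
b=(h[:,0]>98)&(h[:,0]<125)&(h[:,1]>110)&(np.hypot(q[:,0]-.56,q[:,1]+.15)<.06)&(d.ravel()>0)
print("blue",b.sum(),q[b].min(0).round(3),q[b].max(0).round(3),np.median(q[b],0).round(3))
m=(h[:,2]<130)&(h[:,1]<110)&(d.ravel()>0)&(abs(q[:,0]-.56)<.06)&(abs(q[:,1]+.15)<.06)&(q[:,2]>.03)&(q[:,2]<.14)
Q=q[m]
for z in np.arange(.03,.14,.01):
    s=Q[(Q[:,2]>=z)&(Q[:,2]<z+.01)]
    if len(s):print(z.round(3),len(s),s[:,:2].min(0).round(3),s[:,:2].max(0).round(3))
k,dd,T=K(n)
for P in([.5604,-.1487,.0654],[.5604,-.1487,.0844],[.5604,-.15,.094]):
    c=np.linalg.inv(T)@np.r_[P,1]; c=np.array([[c[0],-c[1],-c[2]]]); print(P,cv2.projectPoints(c,np.zeros(3),np.zeros(3),k,dd)[0].ravel().round(1), "crop",((cv2.projectPoints(c,np.zeros(3),np.zeros(3),k,dd)[0].ravel()-[180,115])*400/90).round())
print(r.sense()["grip_width"],r.sense()["tcp_pos"])
```

```text
blue 45 [ 0.556 -0.173  0.077] [ 0.572 -0.111  0.101] [ 0.565 -0.127  0.093]
0.03 2 [ 0.552 -0.209] [ 0.56  -0.209]
0.04 2 [ 0.556 -0.21 ] [ 0.559 -0.207]
0.07 1 [ 0.567 -0.142] [ 0.567 -0.142]
0.08 4 [ 0.552 -0.207] [ 0.568 -0.152]
0.09 1 [ 0.563 -0.139] [ 0.563 -0.139]
0.1 10 [ 0.549 -0.151] [ 0.573 -0.136]
0.11 18 [ 0.549 -0.148] [ 0.574 -0.133]
0.12 17 [ 0.549 -0.148] [ 0.575 -0.134]
0.13 16 [ 0.539 -0.146] [ 0.576 -0.132]
[0.5604, -0.1487, 0.0654] [220.9 164.1] crop [182. 218.]
[0.5604, -0.1487, 0.0844] [220.4 160.5] crop [179. 202.]
[0.5604, -0.15, 0.094] [219.9 158.4] crop [177. 193.]
0.00027406191450305236 [ 0.56045333 -0.14868646  0.0654485 ]
```

Run:
```python
from h import *
for nm in("scene2","scene1"):
    f=np.load(f"pics/{nm}.npz"); im,d=f["im"],f["d"]
    for x in(220,222):
        print(nm,x)
        for y in range(150,170,1 if nm=="scene2" else 2):
            print(y,im[y,x],pts("scene",[(x,y)],d)[0].round(3))
```

```text
scene2 220
150 [30 30 34] [ 0.558 -0.146  0.138]
151 [29 29 32] [ 0.563 -0.138  0.144]
152 [35 36 41] [ 0.565 -0.134  0.144]
153 [40 42 45] [ 0.564 -0.138  0.135]
154 [82 85 88] [ 0.564 -0.138  0.131]
155 [118 120 123] [ 0.565 -0.136  0.128]
156 [118 120 123] [ 0.567 -0.134  0.127]
157 [117 119 122] [ 0.565 -0.138  0.116]
158 [109 110 113] [ 0.566 -0.137  0.113]
159 [101 103 106] [ 0.568 -0.135  0.111]
160 [101 105 112] [ 0.568 -0.136  0.106]
161 [ 92 110 138] [ 0.566 -0.14   0.095]
162 [ 23  68 134] [ 0.568 -0.138  0.093]
163 [30 47 82] [ 0.569 -0.136  0.091]
164 [ 63  75 107] [ 0.567 -0.142  0.078]
165 [131 138 157] [ 0.544 -0.188  0.008]
166 [188 188 197] [ 0.548 -0.183  0.011]
167 [189 189 198] [ 0.549 -0.18   0.009]
168 [190 190 198] [ 0.551 -0.179  0.006]
169 [187 187 196] [ 0.554 -0.173  0.009]
scene2 222
150 [31 33 36] [ 0.557 -0.135  0.148]
151 [31 34 37] [ 0.557 -0.136  0.142]
152 [52 53 57] [ 0.558 -0.135  0.139]
153 [117 120 123] [ 0.557 -0.137  0.131]
154 [116 118 121] [ 0.558 -0.136  0.129]
155 [ 95  98 101] [ 0.56  -0.134  0.126]
156 [75 77 80] [ 0.559 -0.135  0.12 ]
1
[... 655 characters left out ...]
[ 36  95 172] [ 0.555 -0.158  0.094]
158 [ 37  97 174] [ 0.559 -0.151  0.094]
160 [ 39  98 175] [ 0.564 -0.144  0.095]
162 [ 23  66 130] [ 0.569 -0.137  0.095]
164 [ 61  72 103] [ 0.568 -0.14   0.081]
166 [184 183 192] [ 0.547 -0.184  0.008]
168 [185 185 193] [ 0.55  -0.18   0.005]
scene1 222
150 [179 155 120] [ 0.498 -0.247 -0.001]
152 [177 154 119] [ 0.504 -0.238  0.001]
154 [181 158 123] [ 0.507 -0.235 -0.005]
156 [186 163 127] [ 0.513 -0.224 -0.001]
158 [107 120 150] [ 0.527 -0.199  0.023]
160 [ 37  96 174] [ 0.558 -0.141  0.093]
162 [ 39  98 175] [ 0.562 -0.136  0.09 ]
164 [ 37  94 170] [ 0.568 -0.125  0.096]
166 [37 57 96] [ 0.57  -0.123  0.089]
168 [155 159 173] [ 0.545 -0.174  0.007]
```

The depth puts the shut fingertips at about z=0.097, just above the block top (0.094). That is ~30 mm higher than the reported TCP suggests. I'll open and go lower with care; the palm still clears the block either way.

Request:
servo_tool(plan=[{"x": 0, "y": 0, "z": 0, "wx": 0, "wy": 0, "wz": 0}, {"x": 0, "y": 0, "z": 0, "wx": 0, "wy": 0, "wz": 0}, {"x": 0, "y": 0, "z": 0, "wx": 0, "wy": 0, "wz": 0}, {"x": 0, "y": 0, "z": 0, "wx": 0, "wy": 0, "wz": 0}, {"x": 0, "y": 0, "z": 0, "wx": 0, "wy": 0, "wz": 0}, {"x": 0, "y": 0, "z": 0.014, "wx": 0, "wy": 0, "wz": 0}, {"x": 0, "y": 0, "z": 0.014, "wx": 0, "wy": 0, "wz": 0}, {"x": 0, "y": 0, "z": 0.014, "wx": 0, "wy": 0, "wz": 0}, {"x": 0, "y": 0, "z": 0.014, "wx": 0, "wy": 0, "wz": 0}, {"x": 0, "y": 0, "z": 0, "wx": 0, "wy": 0, "wz": 0}, {"x": 0, "y": 0, "z": 0, "wx": 0, "wy": 0, "wz": 0}], gripper=0.2)

```text
time: 12.45
tcp_pos: [0.5601, -0.1485, 0.0368]
orientation: [-3.14, -0.0, 1.481]
contact_force: [0.1, 0.4, -0.1]
grip_width: 0.0515
grasp_force: 0.0
```

Run:
```python
from h import *
im,d=viewer.grab_frame("scene"); x,y=225,160
s=r.sense(); print(s["tcp_pos"],s["contact_force"],s["grip_width"])
cv2.imwrite("pics/v5.png",cv2.resize(im[y-45:y+45,x-60:x+60,::-1],(600,450),interpolation=2))
```

```text
[ 0.56041994 -0.14854791  0.03725975] [ 0.33751003  0.21841306 -0.45288653] 0.05109712641908807
```

View pics/v5.png

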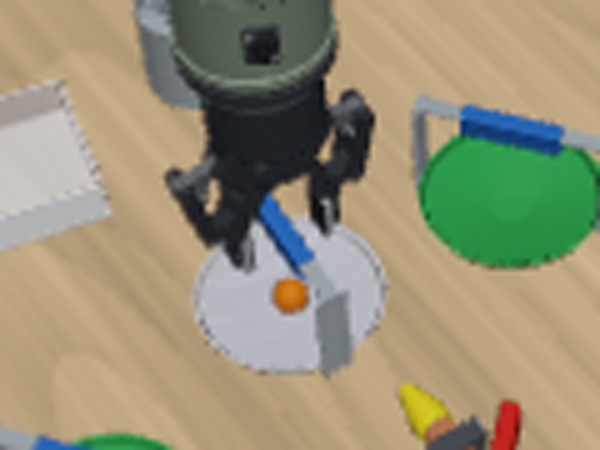

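The fingertips, now at (243,268) and (325,230), are clearly below the block's level. The ball is still central at (290,295). Closing.

Request:
servo_tool(plan=[{"x": 0, "y": 0, "z": 0, "wx": 0, "wy": 0, "wz": 0}, {"x": 0, "y": 0, "z": 0, "wx": 0, "wy": 0, "wz": 0}, {"x": 0, "y": 0, "z": 0, "wx": 0, "wy": 0, "wz": 0}, {"x": 0, "y": 0, "z": 0, "wx": 0, "wy": 0, "wz": 0}], gripper=-0.5)

```text
time: 12.83
tcp_pos: [0.5606, -0.1487, 0.0377]
orientation: [3.141, 0.0, 1.48]
contact_force: [-0.2, -0.0, 0.1]
grip_width: 0.0213
grasp_force: 0.0
```

Request:
servo_tool(plan=[{"x": 0, "y": 0, "z": 0, "wx": 0, "wy": 0, "wz": 0}, {"x": 0, "y": 0, "z": 0, "wx": 0, "wy": 0, "wz": 0}, {"x": 0, "y": 0, "z": 0, "wx": 0, "wy": 0, "wz": 0}], gripper=-0.62)

```text
time: 13.08
tcp_pos: [0.5604, -0.1487, 0.0375]
orientation: [-3.142, -0.0, 1.481]
contact_force: [0.4, -0.6, 0.1]
grip_width: 0.0166
grasp_force: 0.0
```

Request:
servo_tool(plan=[{"x": 0, "y": 0, "z": 0, "wx": 0, "wy": 0, "wz": 0}, {"x": 0, "y": 0, "z": 0, "wx": 0, "wy": 0, "wz": 0}, {"x": 0, "y": 0, "z": 0, "wx": 0, "wy": 0, "wz": 0}, {"x": 0, "y": 0, "z": 0, "wx": 0, "wy": 0, "wz": 0}, {"x": 0, "y": 0, "z": 0, "wx": 0, "wy": 0, "wz": 0}, {"x": 0, "y": 0, "z": 0, "wx": 0, "wy": 0, "wz": 0}, {"x": 0, "y": 0, "z": 0, "wx": 0, "wy": 0, "wz": 0}, {"x": 0, "y": 0, "z": 0, "wx": 0, "wy": 0, "wz": 0}], gripper=-1)

```text
time: 13.75
tcp_pos: [0.5606, -0.1487, 0.0375]
orientation: [3.141, -0.0, 1.481]
contact_force: [2.4, -0.8, 1.0]
grip_width: 0.0129
grasp_force: 60.4
```

Request:
servo_tool(plan=[{"x": 0, "y": 0, "z": -0.004, "wx": 0, "wy": 0, "wz": 0}, {"x": 0, "y": 0, "z": -0.008, "wx": 0, "wy": 0, "wz": 0}, {"x": 0, "y": 0, "z": -0.012, "wx": 0, "wy": 0, "wz": 0}, {"x": 0, "y": 0, "z": -0.016, "wx": 0, "wy": 0, "wz": 0}, {"x": 0, "y": 0, "z": -0.016, "wx": 0, "wy": 0, "wz": 0}, {"x": 0, "y": 0, "z": -0.016, "wx": 0, "wy": 0, "wz": 0}, {"x": 0, "y": 0, "z": -0.016, "wx": 0, "wy": 0, "wz": 0}, {"x": 0, "y": 0, "z": -0.016, "wx": 0, "wy": 0, "wz": 0}, {"x": 0, "y": 0, "z": -0.016, "wx": 0, "wy": 0, "wz": 0}, {"x": 0, "y": 0, "z": -0.016, "wx": 0, "wy": 0, "wz": 0}, {"x": 0, "y": 0, "z": -0.016, "wx": 0, "wy": 0, "wz": 0}, {"x": 0, "y": 0, "z": -0.016, "wx": 0, "wy": 0, "wz": 0}, {"x": 0, "y": 0, "z": -0.016, "wx": 0, "wy": 0, "wz": 0}, {"x": 0, "y": 0, "z": -0.012, "wx": 0, "wy": 0, "wz": 0}, {"x": 0, "y": 0, "z": -0.008, "wx": 0, "wy": 0, "wz": 0}, {"x": 0, "y": 0, "z": -0.004, "wx": 0, "wy": 0, "wz": 0}, {"x": 0, "y": 0, "z": 0, "wx": 0, "wy": 0, "wz": 0}, {"x": 0, "y": 0, "z": 0, "wx": 0, "wy": 0, "wz": 0}])

```text
time: 15.25
tcp_pos: [0.5603, -0.1487, 0.1412]
orientation: [-3.141, 0.0, 1.481]
contact_force: [0.8, -0.3, -2.4]
grip_width: 0.0128
grasp_force: 59.9
```

Run:
```python
from h import *
a=[]
for n,(x,y) in(("scene",(230,160)),("top",(308,190))):
    im,d=viewer.grab_frame(n); a.append(cv2.resize(im[y-50:y+50,x-50:x+50,::-1],(400,400),interpolation=2))
s=r.sense(); print(s["tcp_pos"],s["contact_force"],s["grip_width"],s["grasp_force"])
cv2.imwrite("pics/v6.png",np.hstack(a))
```

```text
[ 0.56023066 -0.14865974  0.14104848] [-0.05984988 -0.09775011 -1.79223099] 0.012762661714215588 59.89623248577118
```

View pics/v6.png

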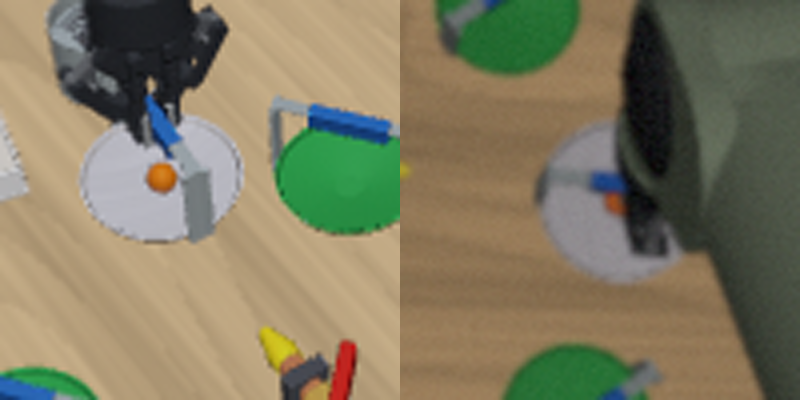

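Lifted: the dish is level with the ball central at (162,178), next to the tin but above it. Now the quarter turn.

Request:
servo_tool(plan=[{"x": 0, "y": 0, "z": 0, "wx": 0, "wy": 0, "wz": 0.006}, {"x": 0, "y": 0, "z": 0, "wx": 0, "wy": 0, "wz": 0.012}, {"x": 0, "y": 0, "z": 0, "wx": 0, "wy": 0, "wz": 0.018}, {"x": 0, "y": 0, "z": 0, "wx": 0, "wy": 0, "wz": 0.02}, {"x": 0, "y": 0, "z": 0, "wx": 0, "wy": 0, "wz": 0.02}, {"x": 0, "y": 0, "z": 0, "wx": 0, "wy": 0, "wz": 0.02}, {"x": 0, "y": 0, "z": 0, "wx": 0, "wy": 0, "wz": 0.02}, {"x": 0, "y": 0, "z": 0, "wx": 0, "wy": 0, "wz": 0.02}, {"x": 0, "y": 0, "z": 0, "wx": 0, "wy": 0, "wz": 0.02}, {"x": 0, "y": 0, "z": 0, "wx": 0, "wy": 0, "wz": 0.02}, {"x": 0, "y": 0, "z": 0, "wx": 0, "wy": 0, "wz": 0.02}, {"x": 0, "y": 0, "z": 0, "wx": 0, "wy": 0, "wz": 0.02}, {"x": 0, "y": 0, "z": 0, "wx": 0, "wy": 0, "wz": 0.02}, {"x": 0, "y": 0, "z": 0, "wx": 0, "wy": 0, "wz": 0.02}, {"x": 0, "y": 0, "z": 0, "wx": 0, "wy": 0, "wz": 0.02}, {"x": 0, "y": 0, "z": 0, "wx": 0, "wy": 0, "wz": 0.02}, {"x": 0, "y": 0, "z": 0, "wx": 0, "wy": 0, "wz": 0.02}, {"x": 0, "y": 0, "z": 0, "wx": 0, "wy": 0, "wz": 0.02}, {"x": 0, "y": 0, "z": 0, "wx": 0, "wy": 0, "wz": 0.02}])

```text
time: 16.93
tcp_pos: [0.5604, -0.1486, 0.1412]
orientation: [-3.141, 0.0, 0.358]
contact_force: [-0.1, 0.5, -1.6]
grip_width: 0.0126
grasp_force: 59.9
```

Request:
servo_tool(plan=[{"x": 0, "y": 0, "z": 0, "wx": 0, "wy": 0, "wz": 0.02}, {"x": 0, "y": 0, "z": 0, "wx": 0, "wy": 0, "wz": 0.02}, {"x": 0, "y": 0, "z": 0, "wx": 0, "wy": 0, "wz": 0.02}, {"x": 0, "y": 0, "z": 0, "wx": 0, "wy": 0, "wz": 0.02}, {"x": 0, "y": 0, "z": 0, "wx": 0, "wy": 0, "wz": 0.018}, {"x": 0, "y": 0, "z": 0, "wx": 0, "wy": 0, "wz": 0.014}, {"x": 0, "y": 0, "z": 0, "wx": 0, "wy": 0, "wz": 0.007}, {"x": 0, "y": 0, "z": 0, "wx": 0, "wy": 0, "wz": 0.003}, {"x": 0, "y": 0, "z": 0, "wx": 0, "wy": 0, "wz": 0}, {"x": 0, "y": 0, "z": 0, "wx": 0, "wy": 0, "wz": 0}, {"x": 0, "y": 0, "z": 0, "wx": 0, "wy": 0, "wz": 0}])

```text
time: 17.85
tcp_pos: [0.5604, -0.1487, 0.1414]
orientation: [-3.141, 0.0, -0.02]
contact_force: [-1.0, -0.2, -1.6]
grip_width: 0.0129
grasp_force: 59.9
```

```bash
cat > look.py <<'E'
from h import *
s=r.sense(); print(s["time"],s["tcp_pos"],s["orientation"],s["contact_force"],s["grasp_force"])
res={}
for n in("scene","top"):
    im,d=viewer.grab_frame(n); np.savez(f"pics/{n}3.npz",im=im,d=d)
    yy,xx=np.mgrid[0:384,0:512]; p=np.c_[xx.ravel(),yy.ravel()]; q=pts(n,p,d)
    near=(np.hypot(q[:,0]-.565,q[:,1]+.11)<.12).reshape(384,512)&(d>0)
    h=cv2.cvtColor(im,cv2.COLOR_RGB2HSV)
    m=mask(im,4,18,150)&near&(q[:,2]>.09).reshape(384,512)&(q[:,2]<.15).reshape(384,512)
    if m.sum(): 
        c=np.argwhere(m)[:,::-1].mean(0); res[n]=c; print(n,"ball",m.sum(),c.round(1),plane(n,c,.12).round(4),"depth med",np.median(q[m.ravel()],0).round(4))
    y=mask(im,22,34,150)&(abs(q[:,0]-.58)<.03).reshape(384,512)&(q[:,2]>.1).reshape(384,512)
    if y.sum():
        P=plane(n,np.argwhere(y)[:,::-1],.12); print(n,"yellow",y.sum(),"min y",P[P[:,1].argmin()].round(4),"mean",P.mean(0).round(4))
    m=((h[...,1]<50)&(h[...,2]>140)&near).ravel()&(q[:,2]>.1)&(q[:,2]<.135)
    if m.sum()>30:
        A=np.c_[q[m][:,:2],np.ones(m.sum())]; x=np.linalg.lstsq(A,q[m][:,2],rcond=None)[0]; print(n,"dish",m.sum(),"tilt deg",np.degrees(x[:2]).round(2),"bbox",q[m].min(0).round(3),q[m].max(0).round(3))
if len(res)==2:
    o1,v1=rays("scene",res["scene"]);o2,v2=rays("top",res["top"]);v1=v1[0];v2=v2[0]
    ab=np.linalg.lstsq(np.c_[v1,-v2],o2-o1,rcond=None)[0]; print("ball tri",((o1+ab[0]*v1+o2+ab[1]*v2)/2).round(4))
E
python3 look.py
```

```text
17.85 [ 0.56042076 -0.14867288  0.14139887] [-3.14146552e+00  9.31109775e-05 -2.04578098e-02] [-0.98461232 -0.15538267 -1.58156711] 59.93921756744385
scene ball 36 [219.7 153.6] [[ 0.56   -0.1476  0.12  ]] depth med [ 0.563  -0.1421  0.1282]
scene yellow 60 min y [0.58  0.021 0.12 ] mean [0.5799 0.0412 0.12  ]
scene dish 800 tilt deg [-1.    1.57] bbox [ 0.495 -0.204  0.103] [ 0.626 -0.081  0.13 ]
top ball 6 [312.  191.2] [[ 0.5558 -0.1487  0.12  ]] depth med [ 0.5544 -0.147   0.1301]
top yellow 58 min y [0.5772 0.0213 0.12  ] mean [0.5798 0.039  0.12  ]
top dish 340 tilt deg [-1.96  2.66] bbox [ 0.501 -0.189  0.103] [ 0.616 -0.087  0.126]
ball tri [ 0.5575 -0.1503  0.1152]
```

Request:
servo_tool(plan=[{"x": 0.001, "y": -0.004, "z": 0, "wx": 0, "wy": 0, "wz": 0}, {"x": 0.002, "y": -0.008, "z": 0, "wx": 0, "wy": 0, "wz": 0}, {"x": 0.0028, "y": -0.0125, "z": 0, "wx": 0, "wy": 0, "wz": 0}, {"x": 0.0028, "y": -0.0125, "z": 0, "wx": 0, "wy": 0, "wz": 0}, {"x": 0.0028, "y": -0.0125, "z": 0, "wx": 0, "wy": 0, "wz": 0}, {"x": 0.0028, "y": -0.0125, "z": 0, "wx": 0, "wy": 0, "wz": 0}, {"x": 0.0028, "y": -0.0125, "z": 0, "wx": 0, "wy": 0, "wz": 0}, {"x": 0.0028, "y": -0.0125, "z": 0, "wx": 0, "wy": 0, "wz": 0}, {"x": 0.0028, "y": -0.0125, "z": 0, "wx": 0, "wy": 0, "wz": 0}, {"x": 0.0028, "y": -0.0125, "z": 0, "wx": 0, "wy": 0, "wz": 0}, {"x": 0.0028, "y": -0.0125, "z": 0, "wx": 0, "wy": 0, "wz": 0}, {"x": 0.002, "y": -0.008, "z": 0, "wx": 0, "wy": 0, "wz": 0}, {"x": 0.001, "y": -0.004, "z": 0, "wx": 0, "wy": 0, "wz": 0}, {"x": 0, "y": 0, "z": 0, "wx": 0, "wy": 0, "wz": 0}, {"x": 0, "y": 0, "z": 0, "wx": 0, "wy": 0, "wz": 0}, {"x": 0, "y": 0, "z": 0, "wx": 0, "wy": 0, "wz": 0}, {"x": 0, "y": 0, "z": 0, "wx": 0, "wy": 0, "wz": 0}, {"x": 0, "y": 0, "z": 0, "wx": 0, "wy": 0, "wz": 0}, {"x": 0, "y": 0, "z": 0, "wx": 0, "wy": 0, "wz": 0}])

```text
time: 19.53
tcp_pos: [0.5774, -0.081, 0.1415]
orientation: [3.142, 0.0, -0.021]
contact_force: [-0.6, -0.1, -3.3]
grip_width: 0.0129
grasp_force: 59.9
```

```bash
python3 look.py
python3 - <<'E'
from h import *
a=[]
for n,(x,y) in(("scene",(235,175)),("top",(270,185))):
    im=np.load(f"pics/{n}3.npz")["im"]; a.append(cv2.resize(im[y-50:y+50,x-50:x+50,::-1],(400,400),interpolation=2))
cv2.imwrite("pics/v7.png",np.hstack(a))
E
```

```text
19.5333 [ 0.5774385 -0.0810037  0.1414641] [ 3.14152800e+00  4.06342294e-05 -2.14496236e-02] [-0.60084341 -0.112106   -3.2536022 ] 59.925904870033264
scene ball 40 [227.  170.2] [[ 0.5777 -0.0786  0.12  ]] depth med [ 0.5809 -0.0728  0.1288]
scene yellow 60 min y [0.58  0.021 0.12 ] mean [0.5799 0.0411 0.12  ]
scene dish 848 tilt deg [-0.68  1.76] bbox [ 0.51  -0.144  0.103] [ 0.644 -0.012  0.13 ]
top ball 1 [289. 184.] [[ 0.5769 -0.0747  0.12  ]] depth med [ 0.5752 -0.0737  0.1287]
top yellow 57 min y [0.5772 0.0213 0.12  ] mean [0.58  0.039 0.12 ]
top dish 262 tilt deg [-7.86 10.77] bbox [ 0.522 -0.083  0.105] [ 0.589 -0.02   0.125]
ball tri [ 0.5776 -0.0756  0.1225]
```

View pics/v7.png

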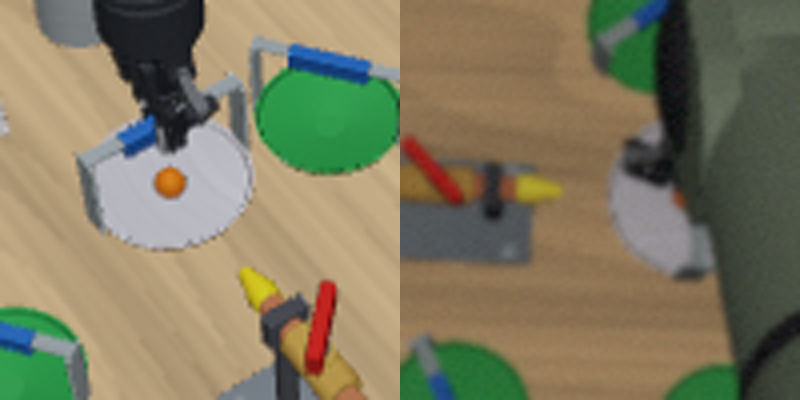

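The dish is held level, its open side to the nozzle at (245,275), with the ball central at (170,182). The ball measures about 0.099 m from the tip, within a millimetre or so of the nozzle line and at its height. Handing in.

```bash
python3 -c "
from rig import sign_off
print(sign_off())"
```

```text
the job is handed in; nothing more can be done
None
```

I set the valve to half open (about 44° measured) and let go of it, then lifted and quarter-turned the dish and handed the job in at 19.6 s, with the dish held in front of the nozzle and the ball about 10 cm from its tip, in line and level with it; the first grasp closed on nothing above the grip block, so I re-gripped lower.

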